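# Torque the stereotaxic frame's clamp screw to the first click

### The arm

A 6-joint arm with a two-finger parallel gripper is mounted at the origin on the work surface. World frame = base frame: x ahead of the robot, y to its left, z up, the work surface at z = 0. Lengths are in mm, angles in rad, forces in N, time in s.
With the tool pointing down it reaches from about 350 to 875 mm from the base axis. Payload 4.2 kg.
Tool frame: the origin (TCP) lies between the finger pads; the fingertips stand 25 mm ahead of it and the grasp point (between the pads) lies 6 mm ahead of it; z points along the fingers, y is the line along which they close (so a half turn about z gives the same grasp; the last joint's range is limited). The gripper opens to 85 mm and grips with 20 to 120 N. Pads are 22 mm wide; open, the fingers measure 114 mm over their backs; the gripper's body (76 mm by 85 mm) begins 54 mm behind the grasp point. The pads swing forward as they close: fully open they stand 13 mm farther back than shut.
Start: joints at [-0.847, 0.385, 0.008, 0, -1.194, -0.259], TCP at [280.164, -558.666, 256.312] pointing down, gripper open.
Joint ranges: [-3.14, 3.14], [-1.21, 2.06], [-1.07, 1.41], [-3.16, 2.05], [-2.99, -0.16], [-3.1, 3.1]. Speed limits (rad/s): [2.79, 2.79, 3.14, 3.14, 3.14, 3.14].

### API

Orientations are given as a unit quaternion [x, y, z, w].
In Python, from bench import arm gives the robot as it stands.
- The arm moves only by the shell command python3 -m pendant 'ROWS'. ROWS is JSON, a list of rows, each a list of 7 numbers: the shift along the tool's x, y, z in m, then the turn, a rotation vector about the tool's x, y, z in degrees, then the finger opening in m, from 0 to 0.0854. In form: [[x, y, z, wx, wy, wz, fingers], ...]. A call has 1 to 12 rows; each row shifts and turns the commanded pose from where the row before left it, along the tool's axes as they then stand; what a row does not reach is not made up. A row lasts 1/10 s, in which the tool goes at most 50 mm and 8.59 degrees, less where a joint would pass 70% of its speed; a pose out of reach is approached as far as the arm can. A call is refused whole if a number of a shift passes 0.05 or a number of a turn 8.59, either way. A call with a gripper value outside its range is refused whole. The fingers move at their own pace and stop on an object; the grip force is fixed at half the most. Time passes only in rows, so rows that do not move let the fingers close. It gives the time, the measured TCP pose, the force, the opening and the grip force at its end, in the units of the state.
- arm.read_state(): the state, without advancing time (a new reading comes with each control period).
- arm.get_image(name): name is "side" or "top" or "wrist"; returns a dict with "image" (480x640x3 uint8, red, green, blue), "fx", "fy", "cx", "cy" (pixels), "k1" (the pictures are not rectified: a ray, as slopes to the right and down, at radius r is drawn at 1 + k1 r^2 times it, then the intrinsics apply), "xyz" and "rotation" of the camera in the world. Camera axes: x right, y down, z forward; pixel columns grow to the right and rows downward; lengths in mm; the calibration is good to about 2 mm. A picture is of the moment at which its call begins. There is no depth.
- arm.job_done(): hands the job in; it is judged then, once.
The state is a dict: "clock": time; "joints": joint angles; "joint_vel": joint speeds; "joint_efforts": joint torques, N m; "position": TCP position; "ee_rot": TCP orientation; "contact_force": force on the tool from outside, world axes, zero at the start; "wrist_torque": the same for the moment, N m; "gripper_width": finger opening in mm; "grasp_force": force on a finger pad.
Only numpy, scipy, OpenCV 4.12 (cv2) and the standard library are available. Lean on these libraries where they do the work, as an engineer would, in place of code of your own. Each camera call takes 0.05 s, during which the arm holds its last target. There are 200 camera calls.

### The job

The clamp that locks the manipulator column on the stereotaxic frame is only finger-tight. Lift the preset torque wrench out of its case, set its square socket right down over the clamp screw's square head and let go of it there; then take it by the red grip and pull it clockwise (seen from above) until its clutch clicks, stopping at the first click. Leaving the screw tight, lay the wrench gently back in the case the way it lay, and do not disturb the vial, the dish or the bur block.

Things in the scene. Friction and masses are not known exactly. Their poses are not given: they have to be found in the camera images.
- wrench: slip-clutch torque wrench, loose, 0.4 kg, centre of mass x 36 mm. Origin: centre of the socket's mouth; +x from head along the handle, z up. Square socket, 31 mm outside, bore 20.2 mm square, 21 deep, opens down, flats along x and y until the clutch slips. Round steel head 44 mm wide, z 27 to 63 mm, red disc on top. Starts in the case. Let go on the screw it stays but sags 0.08 rad, grip end low
- wrench_shaft (a point): point on the wrench's bare steel shaft, 62 mm from the socket axis, 45 mm above the mouth, mid-height: a carrying hold near the centre of mass. The flat shaft is 18 mm wide (y), 14 mm high, x 22 to 102 mm. Lifted off the screw while still sagging, the socket can bind: level it first. Axes as the wrench
- wrench_grip (a point): middle of the wrench's red, black-banded grip, 152 mm from the socket axis, 45 mm above the mouth, mid-height. The grip is 24 mm wide (y), 26 mm high, x 102 to 202 mm. Axes as the wrench
- clutch (a joint): clutch slip (rad), 0 = latched, stays as left. Grows as the handle is pulled clockwise on a tight screw. Resistance climbs to the set torque, 1.4 N m (9 N at mid-grip), at slip 0.055; then the clutch gives way: torque collapses to under 0.5 N m as the slip runs on to 0.15-0.21. That fall is the click (complete at 0.105). Pulled on, a second peak comes at 0.265; past 0.30 is a second click: spoilt
- screw (a joint): clamp screw angle (rad), grows clockwise from above (tightening). Starts at -0.55 to -0.15; turns against an even 0.45 N m (3 N at mid-grip) until the jaw bites, and stops dead there (the clutch does not slip before, beyond a creep of 0.03). Where it bites cannot be seen: anywhere from 0 to 0.35, different each time. Stays as left
- screw_foot (a point): on the clamp screw's axis at the foot of its head, on the flat top of the dark clamp ear (84 x 52 mm, 70 mm above the bench). Bright square head 19 mm across flats, 20 mm tall, top 4 mm chamfered; x and y are square to its flats and turn with it; z up. The seated socket's mouth stands on the ear at this point
- stereo_frame: fixed aluminium plate 270 x 240 x 18 mm with clamp, column, drill; origin on the bench under the screw's axis. Plate x -55 to 215, y -175 to 65 mm; column 26 mm square, 360 tall, at x 95, y -45; drill at x 190, y -115, posts there 94 tall. One of the four ways to put the wrench on points its handle towards the robot (world -x, 10 deg to +y up to 55 deg to -y), free to swing clockwise
- case: fixed low case 280 x 110 mm, floor 6 mm, blue rim 18 mm high; origin centre of underside, +x along the stowed handle. Stowed wrench: its origin at x -95 (+-4), y 0, z 6 mm, level, handle to +x. A dark cradle at x 30 to 90 mm holds the grip: bed 38 mm high, cheeks 58 mm high, 36 apart, 64 over all, so the stowed grip cannot be gripped; the shaft stands free
- vial: small amber bottle, 38 mm across, 62 mm tall with black cap, standing loose; origin under its centre; not to be disturbed
- dish: stainless dish, 72 mm across, 22 mm tall, loose; origin under its centre; not to be disturbed
- bur_block: blue block 62 x 32 x 22 mm with ten thin steel burs standing 22 mm out of it, loose; origin under its centre; not to be disturbed
Not all that is in view belongs to the job. What is meant by the wrench is not brown or green, and is the larger of those in its own colour.

How it is judged (in metres and radians):
On the way, in this order (a step that is already met when the one before it is completed fails the run):
1. the wrench's socket is down on the screw head (mouth within 8 mm of the foot) and the fingers have let go of it, the clutch not yet slipped (distance between wrench and screw_foot below 0.008 m and contact force between the fingers and wrench below 0.1 N and linear speed of wrench below 0.05 m/s and value of joint clutch below 0.06 rad), for 0.2 s.
2. the clutch has clicked (slip past 0.105 rad) with the socket on the screw head and the hand on the red grip (value of joint clutch above 0.105 rad and distance between wrench and screw_foot below 0.01 m and distance between the grasp point and wrench_grip below 0.06 m and contact force between the fingers and wrench above 1 N), for 0.05 s.
At the end, for the whole second after the job is handed in: the clutch has clicked exactly once (slip 0.105 to 0.30 rad), the screw is left run down (above -0.04 rad), and the wrench lies still in its case as before: within 17 mm along and 14 mm across its place, socket on the floor (within 6 mm), level within 0.08 rad, in line within 0.14 rad (value of joint clutch between 0.105 and 0.3 rad and value of joint screw above -0.04 rad and x of wrench in the frame of case between -0.112 and -0.078 m and y of wrench in the frame of case between -0.014 and 0.014 m and z of wrench in the frame of case below 0.012 m and angle between the x axis of wrench and the x axis of case, either way round below 0.14 rad and angle between wrench's own z axis and vertical below 0.08 rad and linear speed of wrench below 0.02 m/s); the robot touches nothing.
It fails at once if the clutch is pulled on to a second click (slip past 0.30 rad) (value of joint clutch above 0.3 rad).
It fails at once if the wrench is dropped (moves faster than 0.6 m/s out of the fingers) (linear speed of wrench above 0.6 m/s and contact force between the fingers and wrench below 0.1 N).
It fails at once if the vial is pushed more than 20 mm or tipped over 0.3 rad (distance of vial from where it was at the start of the episode above 0.02 m or angle between vial's own z axis and vertical above 0.3 rad).
It fails at once if the dish is pushed more than 20 mm or tipped over 0.3 rad (distance of dish from where it was at the start of the episode above 0.02 m or angle between dish's own z axis and vertical above 0.3 rad).
It fails at once if the bur block is pushed more than 20 mm or tipped over 0.3 rad (distance of bur_block from where it was at the start of the episode above 0.02 m or angle between bur_block's own z axis and vertical above 0.3 rad).
It also fails if it takes over 72 s, if anything falls off the work surface, if the arm or the gripper's body presses on something with over 40 N, if the wrist force passes 120 N, or if a joint passes its speed limit or range.

## Working session

There is one attempt and no reset: what is moved stays moved. The work goes in short steps, Python scripts to look and compute and a shell command to move; the robot and the scene stay as the last step left them, time stands still between calls to the robot, and variables do not carry over. Pictures are saved under pics/ and viewed, at most 13 in all, crops included, and the job is handed in when it is done.

```bash
ls; mkdir -p pics; cat > h.py <<'E'
import numpy as np, cv2
from bench import arm
def shot(n,save=None):
    d=arm.get_image(n)
    if save: cv2.imwrite(f'pics/{save}.png',cv2.cvtColor(d['image'],cv2.COLOR_RGB2BGR))
    return d
def ray(d,u,v):
    K=np.array([[d['fx'],0,d['cx']],[0,d['fy'],d['cy']],[0,0,1.]])
    xd=np.array([(u-d['cx'])/d['fx'],(v-d['cy'])/d['fy']]);x=xd.copy()
    for _ in range(30): x=xd/(1+d['k1']*(x@x))
    R=np.array(d['rotation']).reshape(3,3)
    return np.array(d['xyz'],float),R@np.array([x[0],x[1],1])
def onz(d,u,v,z):
    o,r=ray(d,u,v); return o+r*(z-o[2])/r[2]
def proj(d,p):
    R=np.array(d['rotation']).reshape(3,3); c=R.T@(np.array(p,float)-np.array(d['xyz']))
    x=c[:2]/c[2]; x=x*(1+d['k1']*(x@x)); return np.array([d['fx']*x[0]+d['cx'],d['fy']*x[1]+d['cy']])
E
python3 - <<'E'
from h import *
for n in ['top','side']:
    d=shot(n,n+'0'); print(n,{k:d[k] for k in d if k!='image'})
print(arm.read_state())
E
```

```text
pics
top {'fx': 481.48865815794665, 'fy': 481.48865815794665, 'cx': 319.3817907328373, 'cy': 251.45039727019488, 'k1': -0.026668219058360046, 'xyz': array([454.66621636, 101.73015779, 940.25078351]), 'rotation': array([-0.70191386,  0.70704333, -0.06816206,  0.05254142])}
side {'fx': 502.46497966478364, 'fy': 502.46497966478364, 'cx': 317.6918239032325, 'cy': 247.6691367634982, 'k1': -0.10128403842818659, 'xyz': array([140.76819374, 549.86241053, 579.88296139]), 'rotation': array([-0.34620941,  0.826634  , -0.41261457,  0.16298615])}
{'clock': 0.1, 'joints': array([-8.47393683e-01,  3.85499790e-01,  6.75855849e-03, -4.41362555e-04,
       -1.19399710e+00, -2.58600194e-01]), 'joint_vel': array([-9.68062112e-04,  4.42973654e-04,  4.36325528e-03,  1.45330463e-03,
        1.21522421e-05,  2.76222456e-04]), 'joint_efforts': array([-5.44772083e-04, -3.93318594e+01,  1.88930386e+01,  4.19794768e+00,
       -2.58073909e-03, -4.16828470e-06]), 'position': array([ 279.96129393, -558.26176304,  255.31628566]), 'ee_rot': array([-2.30235532e-01,  9.73134428e-01,  9.53006764e-04, -2.76949035e-04]), 'contact_force': array([ 0.34774217,  0.27843296, -0.95020048]), 'wrist_torque': array([-0.02759187,  0.01911504, -0.00150705]), 'grasp_force': 0.0, 'gripper_width': 85.44781441045932}
```

View pics/top0.png

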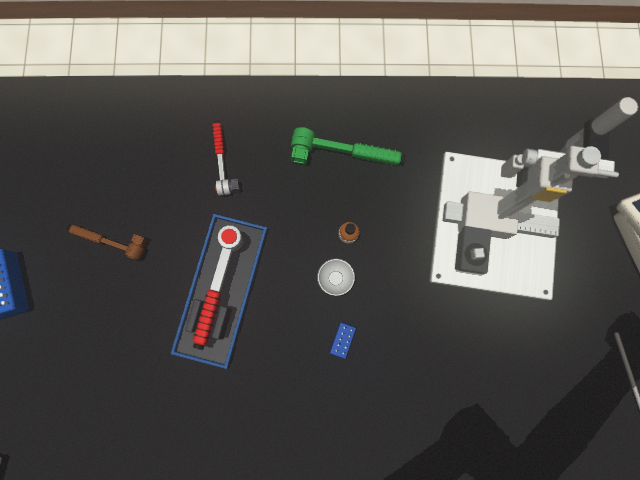

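View pics/side0.png

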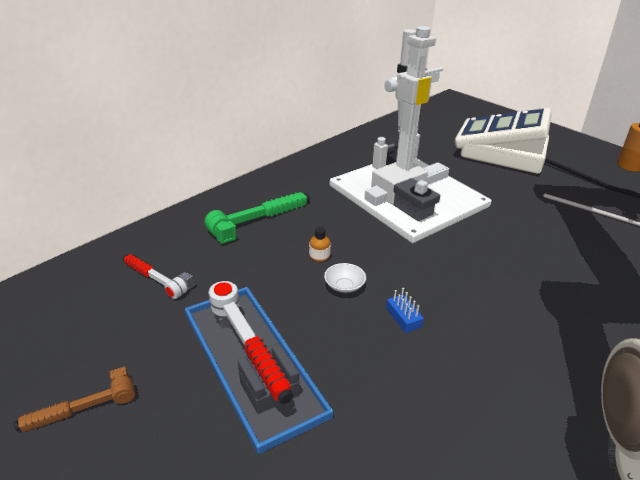

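```bash
sed -i 's/^import numpy as np, cv2/import numpy as np, cv2\nfrom scipy.spatial.transform import Rotation as Ro/; s/np.array(d\[.rotation.\]).reshape(3,3)/Ro.from_quat(d["rotation"]).as_matrix()/' h.py
python3 - <<'E'
from h import *
t=shot('top');s=shot('side')
def cen(d,lo,hi,box,k=0):
    h=cv2.cvtColor(d['image'],cv2.COLOR_RGB2HSV);m=cv2.inRange(h,lo,hi)
    b=np.zeros_like(m);x0,y0,x1,y1=box;b[y0:y1,x0:x1]=m[y0:y1,x0:x1];return b
def big(m): return max(cv2.findContours(m,0,1)[0],key=cv2.contourArea)
blue=((100,80,60),(130,255,255));red=((0,180,90),(8,255,255))
m=cen(t,*blue,(165,205,275,375));c=big(m)
P=np.array([onz(t,*p[0],18)[:2] for p in c],np.float32);r=cv2.minAreaRect(P);print('case',r)
for nm,d,bx in(('t',t,(190,220,245,255)),('s',s,(205,280,240,300))):
    c=big(cen(d,*red,bx));M=cv2.moments(c);u=(M['m10']/M['m00'],M['m01']/M['m00']);print('disc',nm,u,onz(d,*u,70))
    if nm=='t':a=ray(d,*u)
    else:b=ray(d,*u)
A=np.c_[a[1],-b[1]];q=np.linalg.lstsq(A,b[0]-a[0],rcond=None)[0];print('tri',a[0]+q[0]*a[1],b[0]+q[1]*b[1])
c=big(cen(t,*red,(190,285,222,350)));Pg=np.array([onz(t,*p[0],62)[:2] for p in c],np.float32);print('grip',cv2.minAreaRect(Pg))
# plate
g=t['image'].min(2);b=np.zeros_like(g);b[140:310,425:565]=(g[140:310,425:565]>170)*255
P=np.array([onz(t,*p[0],18)[:2] for p in big(b)],np.float32);print('plate',cv2.minAreaRect(P));
for p in [(447,152),(432,281),(552,299)]:print(p,onz(t,*p,18))
print('screw',onz(t,478,254,90))
for nm,p in(('vial',(348,232)),('dish',(336,278)),('bur',(343,341))):print(nm,onz(t,*p,22 if nm!='vial' else 62))
w=shot('wrist');print(w['xyz'],w['fx'],w['cx'],w['cy'],Ro.from_quat(w['rotation']).as_matrix().round(3).tolist())
st=arm.read_state();R=Ro.from_quat(st['ee_rot']).as_matrix();print('tool',R.round(3).tolist());print('cam in tool',R.T@(np.array(w['xyz'])-st['position']),(R.T@Ro.from_quat(w['rotation']).as_matrix()).round(3).tolist())
a=cv2.resize(t['image'][110:370,160:280],None,fx=2.2,fy=2.2,interpolation=2);b=cv2.resize(t['image'][225:285,440:510],None,fx=7,fy=7,interpolation=2)
im=np.zeros((572,780,3),np.uint8);im[:a.shape[0],:a.shape[1]]=a[:572];im[:b.shape[0],280:280+b.shape[1]]=b
cv2.imwrite('pics/crop1.png',im[:,:,::-1])
E
```

```text
case ((541.9344482421875, 272.2008056640625), (111.37886810302734, 280.1883850097656), 74.85606384277344)
disc t (228.4568345323741, 235.7134292565947) [635.09894445 248.74407833  70.        ]
disc s (222.44838709677418, 288.53548387096777) [635.23993157 247.10820994  70.        ]
tri [634.80154324 248.50176022  71.43440517] [634.10353939 247.80399795  71.17181017]
grip ((524.1996459960938, 278.0579528808594), (20.815521240234375, 22.267404556274414), 75.63812255859375)
plate ((667.8397827148438, -275.1085205078125), (241.38931274414062, 268.513916015625), 81.0102310180664)
(447, 152) [ 817.7207641  -181.04206455   18.        ]
(432, 281) [ 554.54144263 -137.06233924   18.        ]
(552, 299) [ 517.52910035 -370.95908527   18.        ]
screw [ 595.13398411 -204.75692245   90.        ]
vial [642.76442954  27.77606578  62.        ]
dish [561.22483146  49.2108188   22.        ]
bur [442.08929794  37.80119768  22.        ]
[ 211.74185995 -592.36012883  374.2932568 ] 361.3166106603959 315.7324606630405 242.11702214001824 [[-0.448, 0.853, 0.268], [0.894, 0.426, 0.137], [0.002, 0.301, -0.954]]
tool [[-0.894, -0.448, -0.001], [-0.448, 0.894, 0.001], [0.0, 0.001, -1.0]]
cam in tool [  76.2644042     0.46618768 -118.46739515] [[-0.0, -0.954, -0.301], [1.0, -0.001, 0.001], [-0.001, -0.301, 0.954]]
```

View pics/crop1.png

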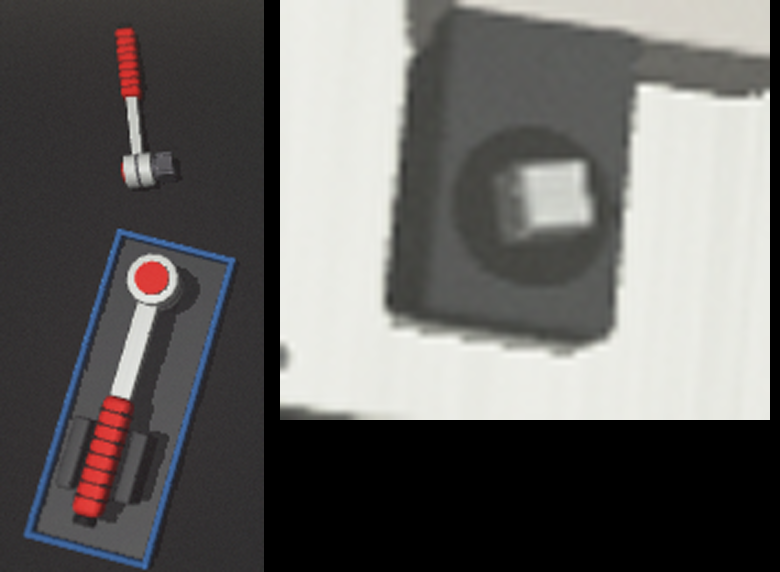

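The wrench is the large red/steel one in the case, at (218,290) in the top view. The others don't fit: the small red one at (222,160) is smaller in the same colour, the brown one is at (110,240), and the green one is at (345,147). The crop confirms this. The screw head is at (478,254). I'll move the wrist camera over it to measure its angle.

```bash
cat >> h.py <<'E'
def go(x,y,z,yaw_y,tool=None):
    "deltas in tool axes to TCP x,y,z with tool down, closing axis at yaw_y deg (mod 180)"
    st=arm.read_state();R=Ro.from_quat(st['ee_rot']).as_matrix()
    d=R.T@(np.array([x,y,z])-st['position'])
    best=None
    for k in(0,180):
        a=np.radians(yaw_y+k);Y=np.array([np.cos(a),np.sin(a),0]);Z=np.array([0,0,-1.]);X=np.cross(Y,Z)
        rv=Ro.from_matrix(R.T@np.c_[X,Y,Z]).as_rotvec(degrees=True)
        if best is None or np.linalg.norm(rv)<np.linalg.norm(best):best=rv
    print('clk',round(st['clock'],2),'pos',st['position'].round(1),'shift mm',d.round(1),'turn',best.round(2),'j6',st['joints'][5].round(2),'w',round(st['gripper_width'],1),'F',np.round(st['contact_force'],1))
E
python3 -m pendant '[[-0.041,0.019,0,0,0,0,0.085],[-0.041,0.019,0,0,0,0,0.085],[-0.041,0.019,0,0,0,0,0.085],[-0.041,0.019,0,0,0,0,0.085],[-0.041,0.019,0,0,0,0,0.085],[-0.041,0.019,0,0,0,0,0.085],[-0.041,0.019,0,0,0,0,0.085],[-0.041,0.019,0,0,0,0,0.085],[-0.041,0.019,0,0,0,0,0.085],[-0.041,0.019,0,0,0,0,0.085],[0,0,0,0,0,0,0.085],[0,0,0,0,0,0,0.085]]'
python3 - <<'E'
from h import *
w=shot('wrist','w1');u=proj(w,[597,-207,90]);print(u,w['xyz'])
x,y=map(int,u);c=w['image'][max(0,y-60):y+60,max(0,x-80):x+80];cv2.imwrite('pics/w1c.png',cv2.resize(c,None,fx=5,fy=5,interpolation=2)[:,:,::-1])
E
```

```text
clock: 1.45
position: [561.9, -204.0, 255.8]
ee_rot: [-0.231, 0.973, 0.0, -0.0]
contact_force: [-0.8, -0.5, -0.1]
gripper_width: 84.9
grasp_force: 0.0
[292.93751933 261.01457139] [ 493.67258008 -238.01422272  374.56468907]
```

View pics/w1c.png

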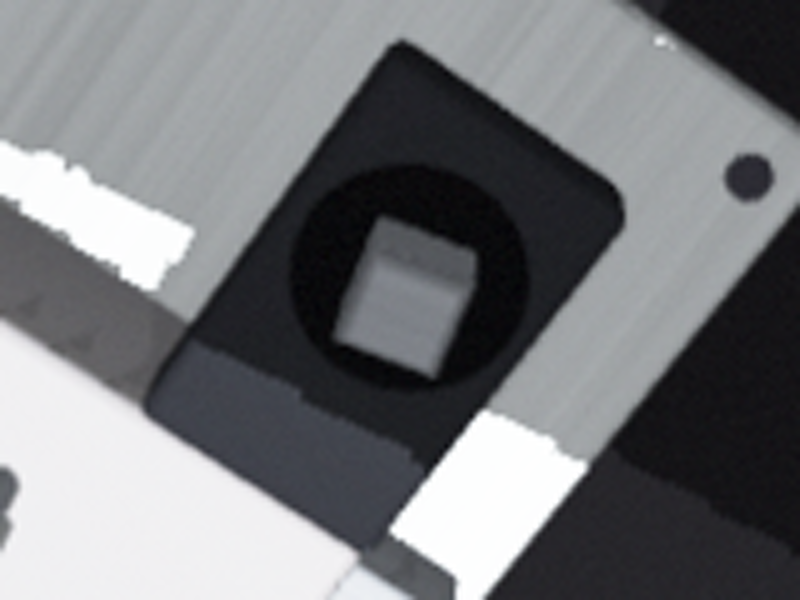

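Wrist crop: the clamp ear, the dark washer disc (centre near crop (410,275)) and the square head in shadow. The top face is light, with corners near (370,255), (475,285), (438,380) and (335,340). The dark face above it is the side nearest the robot.

```bash
python3 - <<'E'
from h import *
w=cv2.cvtColor(cv2.imread('pics/w1.png'),cv2.COLOR_BGR2GRAY)
d=shot('wrist');g=cv2.GaussianBlur(w,(0,0),.7)
x0,y0=292-80,261-60
roi=g[y0+40:y0+80,x0+60:x0+106];print(np.percentile(roi,[5,30,50,70,95]))
G=cv2.resize(g[y0:y0+120,x0:x0+160],None,fx=4,fy=4,interpolation=2)
for th in(40,60,75,90,105):
    m=((G>th)*255).astype(np.uint8);n,l,s,c=cv2.connectedComponentsWithStats(m);k=l[4*62,4*80]
    if k==0: continue
    cn=max(cv2.findContours(((l==k)*255).astype(np.uint8),0,1)[0],key=cv2.contourArea)
    P=np.array([onz(d,p[0][0]/4+x0-.375,p[0][1]/4+y0-.375,90)[:2] for p in cn],np.float32);r=cv2.minAreaRect(P);print(th,r)
for th in(12,16,20,24):
    m=((G<th)*255).astype(np.uint8)
    cs=[c for c in cv2.findContours(m,0,1)[0] if cv2.pointPolygonTest(c,(4*65,4*55),False)>=0]
    for cn in cs:
        P=np.array([onz(d,p[0][0]/4+x0-.375,p[0][1]/4+y0-.375,70)[:2] for p in cn],np.float32);print('ring',th,cv2.fitEllipse(P))
E
```

```text
[  9.  11.  28.  81. 130.]
40 ((595.693359375, -208.2008056640625), (24.41252326965332, 19.967639923095703), 3.7897839546203613)
60 ((595.7566528320312, -208.167236328125), (23.462947845458984, 19.01713752746582), 4.285205364227295)
75 ((595.8597412109375, -208.06735229492188), (22.71039390563965, 18.16531753540039), 4.267421245574951)
90 ((598.3031005859375, -207.6971435546875), (17.189950942993164, 17.065460205078125), 4.248077869415283)
105 ((598.7909545898438, -207.5140380859375), (15.529809951782227, 15.932149887084961), 4.471469879150391)
ring 12 ((599.650390625, -207.28384399414062), (37.68766784667969, 38.24684524536133), 6.579901695251465)
ring 16 ((600.0441284179688, -207.13258361816406), (39.17966842651367, 39.621036529541016), 114.25492095947266)
ring 20 ((599.6761474609375, -207.21200561523438), (42.57938766479492, 42.73464584350586), 94.4668197631836)
ring 24 ((599.7066650390625, -207.19566345214844), (43.27901840209961, 43.50518035888672), 103.59091186523438)
```

```bash
python3 -m pendant '[[-0.0221,0.0413,0,0,0,0,0.085],[-0.0221,0.0413,0,0,0,0,0.085],[-0.0221,0.0413,0,0,0,0,0.085],[-0.0221,0.0413,0,0,0,0,0.085],[-0.0221,0.0413,0,0,0,0,0.085],[-0.0221,0.0413,0,0,0,0,0.085],[-0.0221,0.0413,0,0,0,0,0.085],[-0.0221,0.0413,0,0,0,0,0.085],[-0.0221,0.0413,0,0,0,0,0.085],[-0.0221,0.0413,0,0,0,0,0.085]]'
python3 -m pendant '[[0,0,0.01,0,0,8.32,0.085],[0,0,0.01,0,0,8.32,0.085],[0,0,0.01,0,0,8.32,0.085],[0,0,0.01,0,0,8.32,0.085],[0,0,0.01,0,0,8.32,0.085],[0,0,0,0,0,0,0.085],[0,0,0,0,0,0,0.085]]'
python3 - <<'E'
from h import *
w=shot('wrist','w2');h=cv2.cvtColor(w['image'],cv2.COLOR_RGB2HSV)
m=cv2.inRange(h,(0,150,60),(8,255,255))|cv2.inRange(h,(174,150,60),(180,255,255))
for c in cv2.findContours(m,0,1)[0]:
    if cv2.contourArea(c)<150: continue
    P=np.array([onz(w,*p[0],69.5)[:2] for p in c],np.float32);print(cv2.boundingRect(c),cv2.minAreaRect(P),cv2.fitEllipse(P)[0])
g=w['image'];m=((g.min(2)>90)*255).astype(np.uint8)
for c in cv2.findContours(m,0,1)[0]:
    if cv2.contourArea(c)<300: continue
    P=np.array([onz(w,*p[0],58)[:2] for p in c],np.float32);print('steel',cv2.boundingRect(c),cv2.minAreaRect(P))
go(575,264,57,75)
E
```

```text
clock: 2.55
position: [574.0, 263.3, 256.8]
ee_rot: [-0.229, 0.973, 0.0, 0.0]
contact_force: [1.5, -0.4, 0.5]
gripper_width: 84.8
grasp_force: 0.0
clock: 3.25
position: [574.3, 262.0, 206.6]
ee_rot: [0.13, 0.992, -0.0, 0.0]
contact_force: [0.2, 0.5, 0.5]
gripper_width: 84.9
grasp_force: 0.0
(303, 298, 34, 32) ((636.7156982421875, 249.46310424804688), (26.262231826782227, 27.59358024597168), 75.03910827636719) (636.706787109375, 249.3385772705078)
(304, 165, 33, 16) ((529.744873046875, 277.9266052246094), (22.444255828857422, 10.426485061645508), 75.09764099121094) (529.573974609375, 277.8623046875)
(304, 148, 33, 16) ((518.4633178710938, 280.90386962890625), (22.230741500854492, 10.167494773864746), 75.10313415527344) (518.3480834960938, 280.92803955078125)
(303, 130, 34, 16) ((506.72796630859375, 283.6331787109375), (22.633180618286133, 9.909146308898926), 75.11091613769531) (506.75421142578125, 283.6822509765625)
(303, 112, 35, 16) ((495.4576721191406, 286.9482421875), (23.01334571838379, 9.668867111206055), 75.11685180664062) (495.4757995605469, 286.9319763183594)
(303, 93, 35, 17
[... 666 characters left out ...]
 399.12890625), (59.73062515258789, 48.208885192871094), 72.23944854736328)
steel (100, 443, 35, 17) ((740.2383422851562, 13.929952621459961), (35.99501419067383, 19.269948959350586), 84.49381256103516)
steel (479, 384, 37, 85) ((805.5364990234375, 378.601318359375), (8.35145378112793, 103.15117645263672), 68.13916015625)
steel (601, 217, 39, 17) ((630.2761840820312, 498.39434814453125), (34.000343322753906, 11.409276008605957), 71.34742736816406)
steel (0, 0, 640, 441) ((597.5850219726562, 266.9615173339844), (636.650390625, 377.8480224609375), 74.02626037597656)
clk 3.3 pos [574.5 262.4 207.1] shift mm [1.000e-01 1.600e+00 1.501e+02] turn [0.04 0.05 0.11] j6 -2.52 w 85.1 F [-0.8 -0.3 -0. ]
```

View pics/w2.png

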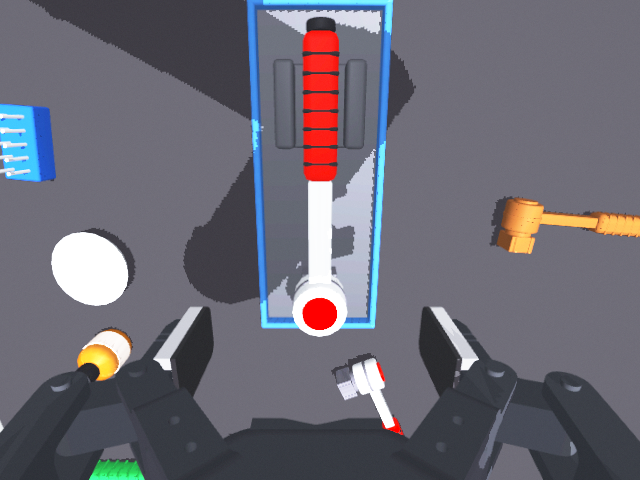

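Wrist view: the wrench lies along column ~320, with its red disc at (320,314), the shaft clear between rows 180 and 280, and the grip in its cradle. I'll grasp the shaft now.

```bash
python3 -m pendant '[[-0.0015,0.0035,0.04,0,0,0,0.085],[0,0,0.04,0,0,0,0.085],[0,0,0.04,0,0,0,0.085],[0,0,0.02,0,0,0,0.085],[0,0,0.01,0,0,0,0.085],[0,0,0,0,0,0,0.06],[0,0,0,0,0,0,0.04],[0,0,0,0,0,0,0.028],[0,0,0,0,0,0,0.022],[0,0,0,0,0,0,0.018],[0,0,0,0,0,0,0],[0,0,0,0,0,0,0]]'
python3 -m pendant '[[0,0,0,0,0,0,0],[0,0,0,0,0,0,0],[0,0,0,0,0,0,0]]'
python3 - <<'E'
from h import *
go(576.8,265.3,57,75)
E
```

```text
clock: 4.5
position: [576.6, 266.3, 57.5]
ee_rot: [0.13, 0.992, 0.0, 0.001]
contact_force: [-1.7, -1.4, 5.9]
gripper_width: 16.9
grasp_force: 59.8
clock: 4.8
position: [576.6, 266.3, 57.6]
ee_rot: [0.13, 0.992, 0.0, 0.001]
contact_force: [-1.9, -2.1, 5.8]
gripper_width: 16.9
grasp_force: 59.8
clk 4.8 pos [576.6 266.3  57.6] shift mm [-0.5 -0.9  0.6] turn [0.03 0.05 0.07] j6 -2.52 w 16.9 F [-1.9 -2.1  5.8]
```

```bash
python3 -m pendant '[[0,0,-0.005,0,0,0,0],[0,0,-0.01,0,0,0,0],[0,0,-0.02,0,0,0,0],[0,0,-0.03,0,0,0,0],[0,0,-0.03,0,0,0,0],[0,0,-0.03,0,0,0,0],[0,0,-0.03,0,0,0,0],[0,0,0,0,0,0,0],[0,0,0,0,0,0,0]]'
cat >> h.py <<'E'
def disc(d,z,box=None):
    h=cv2.cvtColor(d['image'],cv2.COLOR_RGB2HSV)
    m=cv2.inRange(h,(0,150,60),(8,255,255))|cv2.inRange(h,(174,150,60),(180,255,255))
    if box is not None:
        b=np.zeros_like(m);x0,y0,x1,y1=box;b[y0:y1,x0:x1]=m[y0:y1,x0:x1];m=b
    out=[]
    for c in cv2.findContours(m,0,1)[0]:
        if cv2.contourArea(c)<60:continue
        P=np.array([onz(d,*p[0],z)[:2] for p in c],np.float32);e=cv2.minAreaRect(P);M=cv2.moments(c)
        out.append((np.round((M['m10']/M['m00'],M['m01']/M['m00']),1),np.round(e[0],1),np.round(e[1],1)))
    return out
E
python3 - <<'E'
from h import *
st=arm.read_state();p=st['position'];R=Ro.from_quat(st['ee_rot']).as_matrix()
print(p,R[:,0],st['gripper_width'],st['contact_force'],st['wrist_torque'])
zd=p[2]-57.6+69.5
w=shot('wrist','w3')
for o in disc(w,zd): 
    q=R.T@(np.r_[o[1],zd]-p);print('w',o,q.round(1))
for n in('top','side'):
    for o in disc(shot(n),zd):print(n,o)
E
```

```text
clock: 5.7
position: [575.4, 266.1, 210.5]
ee_rot: [0.131, 0.991, 0.0, -0.001]
contact_force: [-0.8, -0.3, -5.4]
gripper_width: 17.0
grasp_force: 58.8
[575.4403103  266.07695444 210.50160962] [-0.9658765   0.25899725  0.00173472] 17.04405172191521 [-0.76828346 -0.25125426 -5.35330984] [-0.02128145  0.1325763   0.00179464]
w (array([315.2, 222.3]), array([528.2, 279.3]), array([21.9,  9.4])) [ 49.1   0.5 -11.8]
w (array([315.1, 185.6]), array([517.3, 282.2]), array([21.9, 10.1])) [ 60.4   0.5 -11.8]
w (array([315.1, 145.4]), array([506.1, 285.2]), array([22. ,  9.8])) [ 71.9   0.5 -11.8]
w (array([315. , 103.2]), array([494.9, 288.2]), array([22., 10.])) [ 83.5   0.5 -11.8]
w (array([314.9,  57.9]), array([483.7, 291.2]), array([21.9, 10.2])) [ 95.1   0.5 -11.7]
w (array([314.8,  15.1]), array([473.7, 293.8]), array([21.9,  7.4])) [105.5   0.4 -11.7]
top (array([183.1, 319.4]), array([479. , 286.1]), array([26.6, 84.7]))
top (array([193.3, 286.2]), array([527.3, 273.1]), array([25.6, 11.1]))
top (array([211.5, 216.5]), array([633.6, 249.6]), array([26.8, 25.9]))
top (array([217.7, 138.2]), array([759.9, 243.6]), array([53.5, 14. ]))
side (array([137.2, 264.3]), array([585.9, 382.8]), array([49.5, 15.7]))
side (array([259.8, 281.5]), array([469.7, 300.9]), array([ 29.4, 112.1]))
```

```bash
python3 -m pendant '[[-0.0039,-0.0215,0,0,0,0,0],[-0.0079,-0.0429,0,0,0,0,0],[-0.0079,-0.0429,0,0,0,0,0],[-0.0079,-0.0429,0,0,0,0,0],[-0.0079,-0.0429,0,0,0,0,0],[-0.0079,-0.0429,0,0,0,0,0],[-0.0079,-0.0429,0,0,0,0,0],[-0.0079,-0.0429,0,0,0,0,0],[-0.0079,-0.0429,0,0,0,0,0],[-0.0079,-0.0429,0,0,0,0,0],[-0.0079,-0.0429,0,0,0,0,0],[-0.0039,-0.0215,0,0,0,0,0]]'
python3 -m pendant '[[0,0,0,0,0,-6.4,0],[0,0,0,0,0,-6.4,0],[0,0,0,0,0,-6.4,0],[0,0,0,0,0,0,0],[0,0,0,0,0,0,0],[0,0,0,0,0,0,0]]'
python3 - <<'E'
from h import *
go(536.9,-212.2,160,94.3)
st=arm.read_state();p=st['position'];R=Ro.from_quat(st['ee_rot']).as_matrix()
zd=p[2]+12
for n in('top','side'):
    for o in disc(shot(n,n+'4'),zd):print(n,o)
E
```

```text
clock: 7.05
position: [536.3, -215.6, 209.9]
ee_rot: [0.132, 0.991, -0.0, -0.002]
contact_force: [0.5, 0.3, -4.7]
gripper_width: 17.0
grasp_force: 59.3
clock: 7.65
position: [537.9, -212.2, 210.8]
ee_rot: [-0.036, 0.999, 0.0, -0.001]
contact_force: [0.6, 0.4, -4.7]
gripper_width: 17.0
grasp_force: 59.4
clk 7.65 pos [ 537.9 -212.2  210.8] shift mm [ 0.9  0.1 50.8] turn [ 0.01 -0.06 -0.16] j6 -1.4 w 17.0 F [ 0.6  0.4 -4.7]
top (array([217.6, 138.2]), array([759.8, 243.5]), array([53.4, 14.2]))
side (array([137.2, 264.3]), array([585.4, 383. ]), array([49.4, 15.7]))
side (array([508.5, 153.9]), array([ 433.4, -185.3]), array([104.7,  62.7]))
side (array([431.9, 117.9]), array([ 599. , -211.4]), array([26.3, 27.6]))
```

View pics/side4.png

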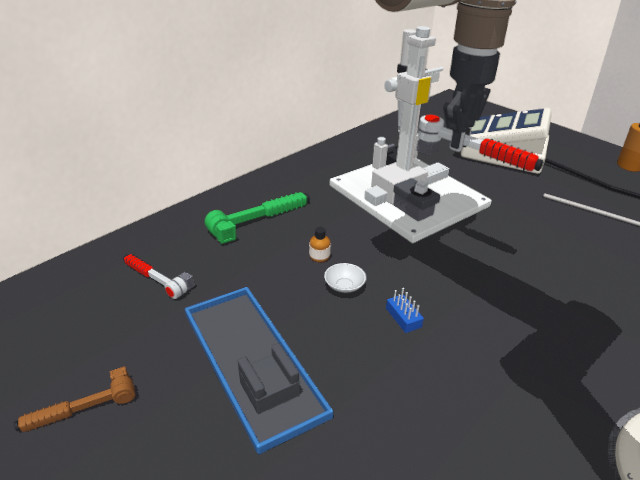

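Side view: the wrench is level above the clamp, with its disc at (432,118) and the screw head at (422,188). I'll check the alignment in this same camera.

```bash
python3 - <<'E'
from h import *
d=shot('side')
print('disc exp',proj(d,[600,-207.5,222.8]),'seen 431.9 117.9')
for q in([599,-207.3,90],[597.7,-208,90],[599,-207.3,70]):print(proj(d,q))
a=cv2.imread('pics/side0.png')[165:215,390:450];a=cv2.resize(a,None,fx=9,fy=9,interpolation=2)
for z,c in((90,(0,0,255)),(70,(0,255,0))):
    x,y=proj(d,[599,-207.3,z]);cv2.drawMarker(a,(int((x-390+.5)*9),int((y-165+.5)*9)),c,0,14,1)
cv2.imwrite('pics/sc.png',a)
t=shot('top');print('top screw exp',proj(t,[599,-207.3,90]))
g=cv2.cvtColor(cv2.imread('pics/top0.png'),cv2.COLOR_BGR2GRAY)[244:264,466:492]
G=cv2.resize(g,None,fx=8,fy=8,interpolation=2)
for th in(150,180,200):
    c=max(cv2.findContours(((G>th)*255).astype(np.uint8),0,1)[0],key=cv2.contourArea)
    P=np.array([onz(t,p[0][0]/8+466-.44,p[0][1]/8+244-.44,90)[:2] for p in c],np.float32);print(th,cv2.minAreaRect(P))
E
```

```text
disc exp [430.3271975  118.36814525] seen 431.9 117.9
[420.99268442 182.08648208]
[421.73973244 182.20869345]
[419.62693598 190.83807557]
top screw exp [479.24708728 251.88618329]
150 ((598.0348510742188, -206.6676788330078), (16.418169021606445, 17.08782196044922), 5.004453182220459)
180 ((598.1751708984375, -207.01080322265625), (15.260224342346191, 14.983992576599121), 4.917686939239502)
200 ((598.161865234375, -207.11322021484375), (14.331286430358887, 13.430696487426758), 5.244287014007568)
```

View pics/sc.png

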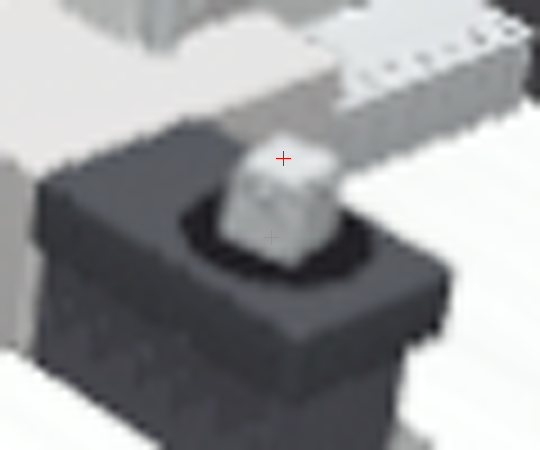

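```bash
python3 -m pendant '[[0.0005,0.0013,0.025,0,0,-0.4,0],[0,0,0.025,0,0,0,0],[0,0,0.013,0,0,0,0],[0,0,0,0,0,0,0],[0,0,0,0,0,0,0]]'
python3 -m pendant '[[0,0,0.003,0,0,0,0],[0,0,0.003,0,0,0,0],[0,0,0.003,0,0,0,0],[0,0,0,0,0,0,0]]'
python3 -m pendant '[[0,0,0.002,0,0,0,0],[0,0,0.002,0,0,0,0],[0,0,0,0,0,0,0]]'
python3 - <<'E'
from h import *
go(536.9,-211,121.6,94.5)
E
```

```text
clock: 8.35
position: [538.4, -211.2, 149.1]
ee_rot: [-0.041, 0.999, -0.0, 0.001]
contact_force: [0.4, 0.4, -3.9]
gripper_width: 17.1
grasp_force: 59.3
clock: 8.75
position: [537.5, -211.0, 139.1]
ee_rot: [-0.04, 0.999, 0.0, -0.0]
contact_force: [-0.9, -0.5, -4.7]
gripper_width: 16.8
grasp_force: 59.4
clock: 9.05
position: [537.8, -211.4, 135.2]
ee_rot: [-0.04, 0.999, -0.0, 0.0]
contact_force: [1.6, -3.1, -4.9]
gripper_width: 17.0
grasp_force: 59.4
clk 9.05 pos [ 537.8 -211.4  135.2] shift mm [ 0.9  0.5 13.6] turn [-0.03  0.03  0.11] j6 -1.4 w 17.0 F [ 1.6 -3.1 -4.9]
```

```bash
python3 -m pendant '[[0,-0.0004,0.003,0,0,0,0],[0,0,0.003,0,0,0,0],[0,0,0,0,0,0,0]]'
python3 -m pendant '[[0,0,0.003,0,0,0,0],[0,0,0.003,0,0,0,0],[0,0,0.001,0,0,0,0],[0,0,0,0,0,0,0]]'
python3 -m pendant '[[0,0,0.001,0,0,0,0],[0,0,0,0,0,0,0]]'
python3 - <<'E'
from h import *
go(536.9,-211,121.6,94.5)
E
```

```text
clock: 9.35
position: [537.9, -211.5, 128.9]
ee_rot: [-0.04, 0.999, -0.0, 0.0]
contact_force: [1.2, -2.5, -5.5]
gripper_width: 17.0
grasp_force: 59.4
clock: 9.75
position: [537.8, -211.5, 122.1]
ee_rot: [-0.04, 0.999, -0.0, 0.0]
contact_force: [1.2, -4.0, -5.5]
gripper_width: 16.6
grasp_force: 59.4
clock: 9.95
position: [537.8, -211.5, 121.7]
ee_rot: [-0.04, 0.999, -0.0, 0.0]
contact_force: [0.5, -4.0, -3.1]
gripper_width: 16.8
grasp_force: 59.7
clk 9.95 pos [ 537.8 -211.5  121.7] shift mm [0.9 0.5 0.1] turn [-0.02  0.02  0.14] j6 -1.4 w 16.8 F [ 0.5 -4.  -3.1]
```

```bash
python3 -m pendant '[[0,0,0,0,0,0,0.03],[0,0,0,0,0,0,0.06],[0,0,0,0,0,0,0.07],[0,0,0,0,0,0,0.07],[0,0,0,0,0,0,0.07],[0,0,0,0,0,0,0.07]]'
python3 - <<'E'
from h import *
go(536.9,-211,121.6,94.5)
d=shot('side','s5')
for z in(133,):
    for o in disc(d,z):print(o)
print('exp disc',proj(d,[598.5+5,-207.3,133]))
w=shot('wrist','w5')
for o in disc(w,103+13):print('w',o)
E
```

```text
clock: 10.55
position: [537.7, -211.3, 121.4]
ee_rot: [-0.04, 0.999, 0.0, 0.0]
contact_force: [-1.0, 0.4, -0.8]
gripper_width: 70.2
grasp_force: 0.0
clk 10.55 pos [ 537.7 -211.3  121.4] shift mm [ 0.8  0.3 -0.2] turn [0.   0.   0.14] j6 -1.4 w 70.2 F [-1.   0.4 -0.8]
(array([137.2, 264.3]), array([697.3, 341. ]), array([61.9, 19.7]))
(array([496.2, 209.6]), array([ 420.2, -160.1]), array([ 50.2, 111.2]))
(array([428.2, 162.3]), array([ 593.8, -213.1]), array([19.3, 34. ]))
exp disc [422.0953944  161.76194439]
w (array([317.3, 198.3]), array([ 484.6, -214.3]), array([11.6, 22.6]))
w (array([317.7, 162.6]), array([ 472.3, -215.2]), array([10.3, 22.3]))
w (array([318.1, 126.8]), array([ 460.9, -216.1]), array([10.1, 21.9]))
w (array([318.5,  90.4]), array([ 449.5, -216.9]), array([ 9.6, 21.7]))
w (array([318.8,  53.1]), array([ 438.5, -217.6]), array([ 9.5, 21.4]))
w (array([319.3,  15.7]), array([ 428.1, -218.3]), array([ 8.6, 21.2]))
```

View pics/w5.png

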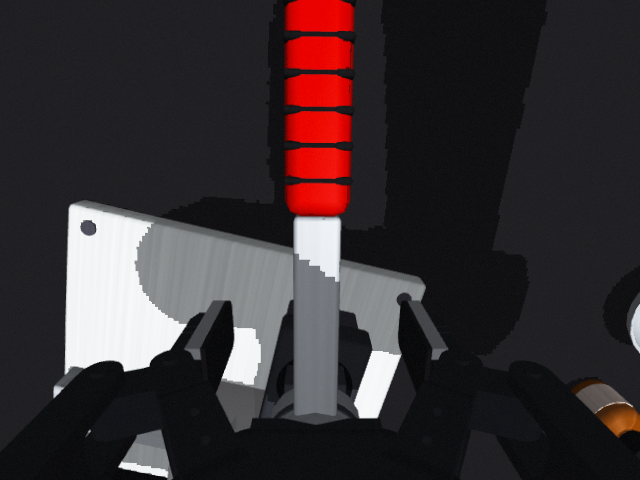

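The wrist view shows the wrench seated and sagging, its handle straight between the open fingers, with the grip starting at row 215. I'll slide out to the red grip.

```bash
python3 -m pendant '[[0.03,0,-0.002,0,0,0,0.07],[0.03,0,0.004,0,0,0,0.07],[0.03,0,0.008,0,0,0,0.07],[0,0,0.002,0,0,0,0.07],[0,0,0,0,0,0,0.05],[0,0,0,0,0,0,0.035],[0,0,0,0,0,0,0.028],[0,0,0,0,0,0,0.024],[0,0,0,0,0,0,0],[0,0,0,0,0,0,0],[0,0,0,0,0,0,0]]'
python3 - <<'E'
from h import *
go(447.5,-218.4,109,94.3)
E
```

```text
clock: 11.75
position: [448.8, -218.7, 109.5]
ee_rot: [-0.04, 0.999, -0.0, 0.001]
contact_force: [1.5, 0.4, 0.1]
gripper_width: 22.9
grasp_force: 61.5
clk 11.75 pos [ 448.8 -218.7  109.5] shift mm [1.3 0.4 0.5] turn [-0.03  0.1   0.34] j6 -1.36 w 22.9 F [1.5 0.4 0.1]
```

```bash
python3 -m pendant '[[-0.0001,0.00525,0,0,0,2,0],[-0.0001,0.00525,0,0,0,2,0]]'
python3 -m pendant '[[-0.0001,0.00525,0,0,0,2,0],[-0.0001,0.00525,0,0,0,2,0]]'
python3 -m pendant '[[-0.0001,0.00525,0,0,0,2,0]]'
python3 - <<'E'
from h import *
st=arm.read_state();R=Ro.from_quat(st['ee_rot']).as_matrix();print(st['position'],(R.T@st['contact_force']).round(2),R.T@st['wrist_torque'],np.degrees(np.arctan2(R[1,0],R[0,0]))%360)
v=st['position'][:2]-[599,-207.3];print(np.hypot(*v),np.degrees(np.arctan2(v[1],v[0]))%360)
E
```

```text
clock: 11.95
position: [448.5, -208.4, 109.7]
ee_rot: [-0.005, 1.0, -0.0, 0.001]
contact_force: [1.9, -2.7, 0.1]
gripper_width: 22.5
grasp_force: 61.5
clock: 12.15
position: [448.7, -198.0, 109.8]
ee_rot: [0.03, 1.0, -0.001, 0.001]
contact_force: [2.0, -2.9, -0.5]
gripper_width: 22.9
grasp_force: 61.5
clock: 12.25
position: [449.2, -192.8, 109.8]
ee_rot: [0.047, 0.999, -0.001, 0.001]
contact_force: [2.8, -3.1, -0.2]
gripper_width: 23.0
grasp_force: 61.5
[ 449.16472133 -192.78390456  109.78454872] [-3.08 -2.84  0.16] [ 0.85246427 -0.57370136 -0.01395622] 174.61183856372054
150.53679869070308 174.46643357240896
```

```bash
python3 -m pendant '[[-0.0003,0.00525,0,0,0,2,0],[-0.0002,0.00262,0,0,0,1,0]]'
python3 -m pendant '[[-0.0002,0.00262,0,0,0,1,0],[0,0.00262,0,0,0,1,0]]'
python3 -m pendant '[[0,0.00262,0,0,0,1,0]]'
python3 -m pendant '[[0,0.00262,0,0,0,1,0]]'
```

```text
clock: 12.45
position: [450.1, -184.9, 109.7]
ee_rot: [0.073, 0.997, -0.0, 0.001]
contact_force: [1.0, -2.9, -0.2]
gripper_width: 22.8
grasp_force: 61.6
clock: 12.65
position: [451.0, -179.6, 109.6]
ee_rot: [0.091, 0.996, -0.0, 0.001]
contact_force: [2.1, -4.0, 1.0]
gripper_width: 22.8
grasp_force: 61.6
clock: 12.75
position: [451.5, -177.0, 109.6]
ee_rot: [0.1, 0.995, -0.0, 0.001]
contact_force: [2.1, -4.0, 0.2]
gripper_width: 23.0
grasp_force: 61.6
clock: 12.85
position: [452.1, -174.3, 109.6]
ee_rot: [0.108, 0.994, -0.0, 0.001]
contact_force: [2.6, -4.0, 0.8]
gripper_width: 23.0
grasp_force: 61.6
```

```bash
for i in 1; do :; done
python3 -m pendant '[[-0.0002,0.00262,0,0,0,1,0],[0,0.00262,0,0,0,1,0]]' | grep -E 'pos|contact'
python3 -m pendant '[[0,0.00262,0,0,0,1,0]]' | grep -E 'pos|contact'
python3 -m pendant '[[0,0.00262,0,0,0,1,0]]' | grep -E 'pos|contact'
python3 -m pendant '[[0,0.00262,0,0,0,1,0]]' | grep -E 'pos|contact'
```

```text
position: [453.3, -169.2, 109.5]
contact_force: [2.9, -4.4, 1.0]
position: [454.0, -166.7, 109.5]
contact_force: [2.7, -5.7, 1.1]
position: [454.7, -164.2, 109.5]
contact_force: [2.2, -4.8, 0.2]
position: [455.5, -161.6, 109.5]
contact_force: [2.7, -4.5, 1.8]
```

```bash

python3 -m pendant '[[-0.0002,0.00262,0,0,0,1,0]]' | grep -E 'pos|contact'
python3 -m pendant '[[0,0.00262,0,0,0,1,0]]' | grep -E 'pos|contact'
python3 -m pendant '[[0,0.00262,0,0,0,1,0]]' | grep -E 'pos|contact'
python3 - <<'E'
from h import *
st=arm.read_state();R=Ro.from_quat(st['ee_rot']).as_matrix();print(st['position'],(R.T@st['contact_force']).round(2),np.degrees(np.arctan2(R[1,0],R[0,0]))%360)
v=st['position'][:2]-[599,-207.3];print(np.hypot(*v),np.degrees(np.arctan2(v[1],v[0]))%360)
E
```

```text
position: [456.3, -159.2, 109.5]
contact_force: [1.9, -4.7, 0.4]
position: [457.2, -156.7, 109.5]
contact_force: [3.2, -5.0, 1.3]
position: [458.1, -154.2, 109.5]
contact_force: [3.2, -4.8, 1.6]
[ 458.05972309 -154.19758916  109.50651041] [-4.64 -3.4  -1.6 ] 159.57131026704855
150.61217643914577 159.35497406588408
```

```bash

python3 -m pendant '[[-0.0005,0.00262,0,0,0,1,0]]' | grep -E 'pos|contact'
python3 -m pendant '[[0,0.00262,0,0,0,1,0]]' | grep -E 'pos|contact'
python3 -m pendant '[[0,0.00262,0,0,0,1,0]]' | grep -E 'pos|contact'
python3 -m pendant '[[0,0.00262,0,0,0,1,0]]' | grep -E 'pos|contact'
```

```text
position: [459.0, -151.9, 109.4]
contact_force: [0.8, -3.9, 2.3]
position: [460.0, -149.5, 109.4]
contact_force: [2.0, -4.0, 1.9]
position: [460.9, -147.1, 109.4]
contact_force: [1.7, -5.0, 2.0]
position: [462.0, -144.8, 109.4]
contact_force: [2.1, -5.3, 1.7]
```

```bash

python3 -m pendant '[[-0.0001,0.00262,0,0,0,1,0]]' | grep -E 'pos|contact'
python3 -m pendant '[[0,0.00262,0,0,0,1,0]]' | grep -E 'pos|contact'
python3 -m pendant '[[0,0.00262,0,0,0,1,0]]' | grep -E 'pos|contact'
```

```text
position: [463.1, -142.5, 109.4]
contact_force: [1.9, -4.4, 1.7]
position: [464.2, -140.2, 109.5]
contact_force: [1.4, -5.7, 2.1]
position: [465.3, -137.9, 109.5]
contact_force: [1.9, -6.9, 2.6]
```

```bash

python3 -m pendant '[[0,0.00262,0,0,0,1,0]]' | grep -E 'pos|contact'
python3 -m pendant '[[0,0.00131,0,0,0,0.5,0]]' | grep -E 'pos|contact'
```

```text
position: [466.5, -135.7, 109.5]
contact_force: [1.4, -6.2, 2.3]
position: [467.1, -134.6, 109.5]
contact_force: [1.4, -7.0, 2.0]
```

```bash

python3 -m pendant '[[0,0.00131,0,0,0,0.5,0]]' | grep -E 'pos|contact'
python3 -m pendant '[[0,0.00131,0,0,0,0.5,0]]' | grep -E 'pos|contact'
python3 -m pendant '[[0,0.00131,0,0,0,0.5,0]]' | grep -E 'pos|contact'
```

```text
position: [467.7, -133.5, 109.5]
contact_force: [1.7, -7.4, 3.3]
position: [468.3, -132.4, 109.5]
contact_force: [1.1, -7.4, 1.8]
position: [468.9, -131.3, 109.5]
contact_force: [1.7, -7.2, 2.3]
```

```bash
python3 - <<'E'
from h import *
st=arm.read_state();R=Ro.from_quat(st['ee_rot']).as_matrix();print(st['position'],(R.T@st['contact_force']).round(2),(R.T@st['wrist_torque']).round(2),np.degrees(np.arctan2(R[1,0],R[0,0]))%360)
v=st['position'][:2]-[599,-207.3];print(np.hypot(*v),np.degrees(np.arctan2(v[1],v[0]))%360)
E
```

```text
[ 468.92265645 -131.34074535  109.5093245 ] [-5.15 -5.37 -2.26] [ 1.79 -1.51 -0.46] 149.70329570291221
150.63174855187305 149.71701415956997
```

```bash
cat > tq.py <<'E'
from h import *
st=arm.read_state();R=Ro.from_quat(st['ee_rot']).as_matrix();f=R.T@st['contact_force'];m=R.T@st['wrist_torque']
print(round(st['clock'],2),'yaw',round(np.degrees(np.arctan2(R[1,0],R[0,0]))%360,2),'f',f.round(1),'mz',m[2].round(2),'T',(f[1]*.1506+m[2]).round(2),st['position'].round(1))
E
python3 -m pendant '[[0,0.00131,0,0,0,0.5,0]]' >/dev/null; python3 tq.py
python3 -m pendant '[[0,0.00131,0,0,0,0.5,0]]' >/dev/null; python3 tq.py
```

```text
14.95 yaw 149.22 f [-4.8 -6.  -2.7] mz -0.48 T -1.38 [ 469.6 -130.2  109.5]
15.05 yaw 148.72 f [-5.6 -6.3 -2.4] mz -0.55 T -1.49 [ 470.2 -129.2  109.5]
```

```bash
python3 -m pendant '[[0,0.00131,0,0,0,0.5,0]]' >/dev/null; python3 tq.py
python3 -m pendant '[[0,0.00131,0,0,0,0.5,0]]' >/dev/null; python3 tq.py
python3 -m pendant '[[0,0,0,0,0,0,0]]' >/dev/null; python3 tq.py
```

```text
15.15 yaw 148.22 f [-5.2 -5.4 -1.7] mz -0.53 T -1.34 [ 470.9 -128.   109.5]
15.25 yaw 147.74 f [-5.2 -6.6 -2.4] mz -0.55 T -1.54 [ 471.5 -126.9  109.5]
15.35 yaw 147.74 f [-3.6 -5.3 -3.2] mz -0.52 T -1.31 [ 471.5 -126.9  109.6]
```

```bash
python3 -m pendant '[[-0.0002,0.00131,0,0,0,0.5,0]]' >/dev/null; python3 tq.py
python3 -m pendant '[[0,0.00131,0,0,0,0.5,0]]' >/dev/null; python3 tq.py
python3 -m pendant '[[0,0.00131,0,0,0,0.5,0]]' >/dev/null; python3 tq.py
```

```text
15.45 yaw 147.25 f [-3.1 -4.6 -5.4] mz -0.54 T -1.24 [ 472.1 -125.9  109.6]
15.55 yaw 146.74 f [-3.  -5.9 -5.2] mz -0.58 T -1.48 [ 472.8 -124.7  109.7]
15.65 yaw 146.25 f [-3.4 -6.  -5.7] mz -0.58 T -1.48 [ 473.5 -123.7  109.7]
```

```bash
python3 -m pendant '[[0,0.00131,0,0,0,0.5,0]]' >/dev/null; python3 tq.py
python3 -m pendant '[[0,0.00131,0,0,0,0.5,0]]' >/dev/null; python3 tq.py
python3 - <<'E'
from h import *
w=shot('wrist','w6');st=arm.read_state();p=st['position'];R=Ro.from_quat(st['ee_rot']).as_matrix()
for o in disc(w,p[2]+7):print(o,(R.T@(np.r_[o[1],p[2]+7]-p)).round(1))
for n in('side','top'):
    d=shot(n,n+'6')
    for o in disc(d,133):print(n,o)
E
```

```text
15.75 yaw 145.75 f [-3.4 -5.4 -5.8] mz -0.55 T -1.36 [ 474.2 -122.6  109.8]
15.85 yaw 145.24 f [-3.4 -5.4 -4.9] mz -0.55 T -1.36 [ 475.  -121.4  109.8]
(array([315.7, 418.2]), array([ 500.1, -138.1]), array([21.3,  4.9])) [-30.1   0.4  -7. ]
(array([315.7, 397.7]), array([ 492.1, -132.6]), array([21.7, 11.7])) [-20.4   0.4  -7. ]
(array([315.7, 369.8]), array([ 481.7, -125.3]), array([21.7, 11. ])) [-7.7  0.4 -7. ]
(array([315.8, 340.3]), array([ 471.4, -118.2]), array([21. , 10.7])) [ 4.8  0.4 -7. ]
(array([315.5, 310. ]), array([ 461.5, -111.3]), array([21. , 10.4])) [16.9  0.4 -7. ]
(array([315.1, 278.6]), array([ 451.7, -104.7]), array([20.9, 10.2])) [28.7  0.2 -7. ]
(array([315.5, 246.5]), array([442.4, -98. ]), array([20.7,  9.9])) [40.2  0.4 -7. ]
(array([315.1, 208.5]), array([431.8, -90.9]), array([20.4, 12.8])) [52.9  0.2 -7. ]
side (array([137.2, 264.3]), array([697.3, 341. ]), array([61.9, 19.7]))
side (array([457. , 230.6]), array([440.2, -64.8]), array([ 32.2, 116.9]))
side (array([426.8, 162.8]), array([ 595.2, -210.2]), array([24.8, 34.3]))
top (array([486.1, 251.7]), array([ 592.3, -203.5]), array([24.4, 26.6]))
top (array([217.6, 138.1]), array([798. , 261.2]), array([60.1, 16. ]))
```

View pics/w6.png

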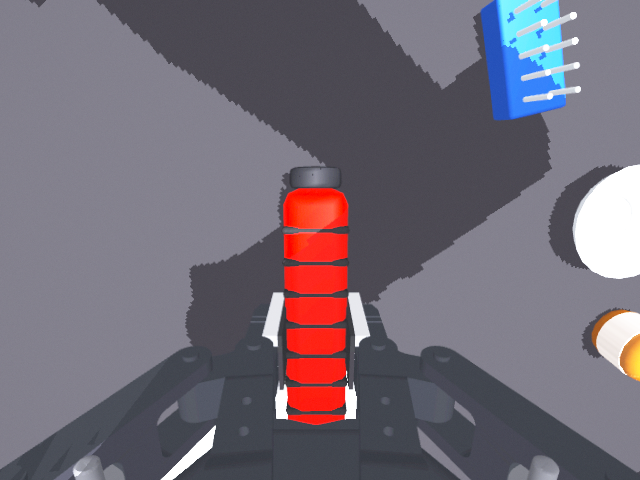

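The view shows the hand square on the grip, with the handle straight and no click yet. I'll keep going in half-degree steps.

```bash
python3 -m pendant '[[0,0.00131,0,0,0,0.5,0]]' >/dev/null; python3 tq.py
python3 -m pendant '[[0,0.00131,0,0,0,0.5,0]]' >/dev/null; python3 tq.py
python3 -m pendant '[[0,0.00131,0,0,0,0.5,0]]' >/dev/null; python3 tq.py
```

```text
16.1 yaw 144.6 f [-2.6 -2.9 -3.2] mz -0.19 T -0.63 [ 476.3 -119.8  109.6]
16.2 yaw 144.08 f [-1.4 -3.5 -2.6] mz -0.16 T -0.69 [ 477.1 -118.6  109.4]
16.3 yaw 143.58 f [-2.3 -2.5 -3.4] mz -0.08 T -0.46 [ 477.9 -117.6  109.4]
```

```bash
python3 -m pendant '[[0,0.00131,0,0,0,0.5,0]]' >/dev/null; python3 tq.py
python3 -m pendant '[[0,0.00131,0,0,0,0.5,0]]' >/dev/null; python3 tq.py
python3 -m pendant '[[0,0.00131,0,0,0,0.5,0]]' >/dev/null; python3 tq.py
python3 -m pendant '[[0,0.00131,0,0,0,0.5,0]]' >/dev/null; python3 tq.py
```

```text
16.4 yaw 143.08 f [-1.7 -2.8 -3.6] mz -0.16 T -0.58 [ 478.6 -116.5  109.3]
16.5 yaw 142.59 f [-1.3 -2.5 -4.3] mz -0.19 T -0.56 [ 479.5 -115.5  109.3]
16.6 yaw 142.09 f [-1.9 -3.  -3.6] mz -0.1 T -0.55 [ 480.3 -114.4  109.3]
16.7 yaw 141.59 f [-1.9 -2.9 -4. ] mz -0.15 T -0.58 [ 481.  -113.4  109.3]
```

Torque peaked near 1.5 N m and collapsed to about 0.55, where it stays flat. That's one click. I'll add half a degree for margin, let go and move to the shaft.

```bash
python3 -m pendant '[[0,0.00131,0,0,0,0.5,0],[0,0,0,0,0,0,0]]' >/dev/null; python3 tq.py
python3 -m pendant '[[0,0,0,0,0,0,0.03],[0,0,0,0,0,0,0.05],[0,0,0,0,0,0,0.06],[0,0,0,0,0,0,0.06],[-0.028,0,-0.0025,0,0,0,0.06],[-0.028,0,-0.0025,0,0,0,0.06],[-0.0286,0,-0.0025,0,0,0,0.06],[0,0,0,0,-4.6,0,0.06],[0,0,0,0,0,0,0.06],[0,0,0,0,0,0,0.06]]'
python3 tq.py
python3 - <<'E'
from h import *
w=shot('wrist','w7');st=arm.read_state();p=st['position'];R=Ro.from_quat(st['ee_rot']).as_matrix();print(R.round(3).tolist())
for z in(116,):
  for o in disc(w,z):print(o,(R.T@(np.r_[o[1],z]-p)).round(1))
for n in('side','top'):
    d=shot(n)
    for o in disc(d,133):print(n,o)
E
```

```text
16.9 yaw 141.12 f [-1.4 -2.7 -4.6] mz -0.11 T -0.52 [ 481.9 -112.4  109.2]
clock: 17.9
position: [546.9, -165.2, 116.5]
ee_rot: [0.332, 0.942, -0.013, 0.037]
contact_force: [0.2, 0.7, 0.5]
gripper_width: 59.7
grasp_force: 0.0
17.9 yaw 141.15 f [ 0.2  0.6 -0.5] mz 0.04 T 0.13 [ 546.9 -165.2  116.5]
[[-0.776, 0.627, 0.061], [0.625, 0.779, -0.049], [-0.079, -0.0, -0.997]]
(array([282.8, 217.8]), array([ 502.6, -142.4]), array([22.6, 11.3])) [ 49.2 -10.4  -3.1]
(array([278.2, 181.7]), array([ 492.5, -135.6]), array([22.4, 10.7])) [ 61.3 -11.4  -4. ]
(array([273.4, 144.3]), array([ 482.7, -129.2]), array([22. , 10.2])) [ 72.9 -12.6  -4.9]
(array([268.3, 105.6]), array([ 473.4, -123. ]), array([21.7, 10. ])) [ 84.  -13.6  -5.8]
(array([262.9,  65.2]), array([ 464.2, -116.9]), array([21.4,  9.7])) [ 95.  -14.6  -6.7]
(array([257.6,  23.4]), array([ 455.3, -111. ]), array([21. ,  9.4])) [105.6 -15.6  -7.5]
side (array([137.2, 264.3]), array([697.3, 341. ]), array([61.9, 19.7]))
side (array([455.6, 225. ]), array([441.7, -70.6]), array([ 33.1, 127. ]))
top (array([445.4, 316.1]), array([ 484.8, -126.5]), array([21.2, 40.7]))
top (array([217.7, 138.2]), array([798. , 261.1]), array([60.4, 16. ]))
```

After release, the handle swung back 5.3° inside the socket's play. I'll line the tool up with it before closing on the shaft.

```bash
python3 -m pendant '[[-0.0003,-0.006,0,0,0,-5.3,0.06],[0,0,0,0,0,0,0.06],[0,0,0,0,0,0,0.06]]'
python3 - <<'E'
from h import *
w=shot('wrist','w8');st=arm.read_state();p=st['position'];R=Ro.from_quat(st['ee_rot']).as_matrix();print(R.round(3).tolist())
for o in disc(w,116):print(o[0],(R.T@(np.r_[o[1],116]-p)).round(1))
E
```

```text
clock: 18.35
position: [544.5, -170.4, 117.1]
ee_rot: [0.289, 0.956, -0.015, 0.037]
contact_force: [0.4, -0.1, -0.1]
gripper_width: 59.9
grasp_force: 0.0
[[-0.83, 0.554, 0.063], [0.552, 0.832, -0.05], [-0.08, -0.007, -0.997]]
[311.1 212.4] [50.3 -0.9 -3. ]
[310.4 176. ] [62.4 -1.1 -4. ]
[309.6 138.2] [74.  -1.2 -4.9]
[308.7  98.9] [85.2 -1.4 -5.8]
[307.8  57.9] [96.2 -1.5 -6.7]
[306.5  16.8] [106.4  -1.7  -7.5]
```

View pics/w8.png

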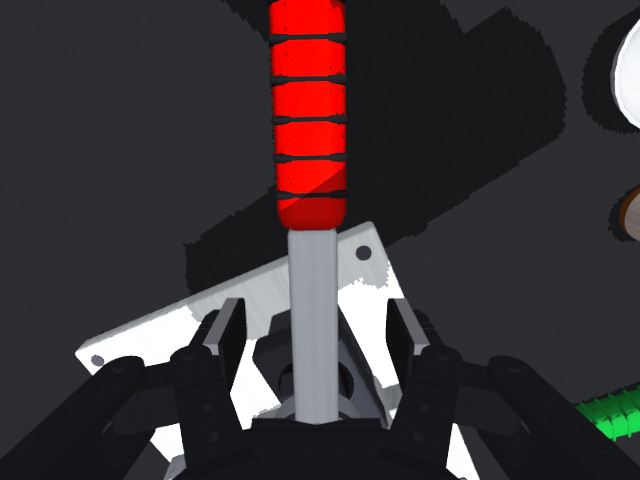

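The handle is now centred between the fingers. Closing, then levelling about the socket mouth.

```bash
python3 -m pendant '[[0,-0.0003,0,0,0,-0.8,0.05],[0,0,0,0,0,0,0.035],[0,0,0,0,0,0,0.025],[0,0,0,0,0,0,0.02],[0,0,0,0,0,0,0],[0,0,0,0,0,0,0],[0,0,0,0,0,0,0]]'
python3 -m pendant '[[-0.0014,0,-0.0017,0,1.53,0,0],[-0.0014,0,-0.0017,0,1.53,0,0],[-0.0013,0,-0.0016,0,1.54,0,0],[0,0,0,0,0,0,0],[0,0,0,0,0,0,0]]'
python3 tq.py
```

```text
clock: 19.1
position: [544.0, -170.7, 116.9]
ee_rot: [0.282, 0.959, -0.015, 0.037]
contact_force: [-1.2, 0.6, 0.9]
gripper_width: 16.9
grasp_force: 59.4
clock: 19.6
position: [546.9, -172.7, 121.2]
ee_rot: [0.282, 0.959, -0.004, -0.002]
contact_force: [-0.6, -0.3, -3.0]
gripper_width: 16.6
grasp_force: 58.8
19.6 yaw 147.18 f [ 0.4 -0.6  3. ] mz 0.04 T -0.05 [ 546.9 -172.7  121.2]
```

```bash
python3 -m pendant '[[0,0,-0.003,0,0,0,0],[0,0,-0.003,0,0,0,0],[0,0,-0.003,0,0,0,0],[0,0,0,0,0,0,0]]'; python3 tq.py
python3 -m pendant '[[0,0,-0.004,0,0,0,0],[0,0,-0.004,0,0,0,0],[0,0,-0.005,0,0,0,0],[0,0,-0.005,0,0,0,0],[0,0,0,0,0,0,0]]'; python3 tq.py
```

```text
clock: 20.0
position: [547.2, -172.6, 131.5]
ee_rot: [0.282, 0.959, -0.004, -0.001]
contact_force: [-0.7, -0.4, -4.4]
gripper_width: 16.9
grasp_force: 58.6
20.0 yaw 147.21 f [ 0.4 -0.7  4.4] mz 0.03 T -0.08 [ 547.2 -172.6  131.5]
clock: 20.5
position: [548.1, -172.6, 150.2]
ee_rot: [0.282, 0.959, -0.004, -0.0]
contact_force: [0.2, 0.4, -5.0]
gripper_width: 16.8
grasp_force: 58.7
20.5 yaw 147.22 f [0.  0.5 5. ] mz -0.06 T 0.02 [ 548.1 -172.6  150.2]
```

```bash
python3 -m pendant '[[0,0,-0.02,0,0,0,0],[0,0,-0.02,0,0,0,0],[0,0,-0.02,0,0,0,0],[0,0,0,0,0,-6,0],[0,0,0,0,0,-6,0],[0,0,0,0,0,-5.8,0],[0,0,0,0,0,0,0],[0,0,0,0,0,0,0]]' >/dev/null
python3 - <<'E'
from h import *
go(576.6,266.3,210,75)
w=shot('wrist','w9');st=arm.read_state();p=st['position'];R=Ro.from_quat(st['ee_rot']).as_matrix()
for o in disc(w,p[2]+12)[:3]:print(o[0],(R.T@(np.r_[o[1],p[2]+12]-p)).round(1))
E
```

```text
clk 21.3 pos [ 547.6 -172.1  208.9] shift mm [ 86.3 430.8  -4.3] turn [-0.46 -0.2  -0.11] j6 -1.82 w 17.1 F [ 0.8  0.1 -4.4]
[315.7 213.2] [ 51.9   0.7 -11.8]
[315.6 176.7] [ 63.2   0.7 -11.8]
[315.5 139. ] [ 73.8   0.7 -11.8]
```

```bash
python3 -m pendant '[[0.0038,0.0196,0,-0.46,-0.2,-0.1,0],[0.0076,0.0392,0,0,0,0,0],[0.0076,0.0392,0,0,0,0,0],[0.0076,0.0392,0,0,0,0,0],[0.0076,0.0392,0,0,0,0,0],[0.0076,0.0392,0,0,0,0,0],[0.0076,0.0392,0,0,0,0,0],[0.0076,0.0392,0,0,0,0,0],[0.0076,0.0392,0,0,0,0,0],[0.0076,0.0392,0,0,0,0,0],[0.0076,0.0392,0,0,0,0,0],[0.0038,0.0196,0,0,0,0,0]]' >/dev/null
python3 -m pendant '[[0,0,0,0,0,0,0],[0,0,0,0,0,0,0],[0,0,0,0,0,0,0]]'
python3 - <<'E'
from h import *
go(578.9,265.7,57.6,75)
w=shot('wrist','w10');st=arm.read_state();p=st['position'];R=Ro.from_quat(st['ee_rot']).as_matrix()
for o in disc(w,p[2]+12):print(o[0],o[2],(R.T@(np.r_[o[1],p[2]+12]-p)).round(1))
for n in('top','side'):
    for o in disc(shot(n,n+'10'),p[2]+12):print(n,o)
E
```

```text
clock: 22.85
position: [577.6, 264.9, 208.8]
ee_rot: [0.13, 0.991, -0.0, -0.0]
contact_force: [-0.4, -0.2, -4.1]
gripper_width: 16.8
grasp_force: 59.4
clk 22.85 pos [577.6 264.9 208.8] shift mm [ -1.    1.2 151.2] turn [-0.04 -0.01  0.03] j6 -2.52 w 16.8 F [-0.4 -0.2 -4.1]
[315.1 213.3] [20.5  9.9] [ 52.    0.6 -12. ]
[315.3 176.8] [20.5  9.3] [ 63.2   0.7 -12. ]
[315.4 138.7] [20.4  9.4] [ 73.9   0.7 -12. ]
[315.1  99.7] [20.2  9.2] [ 84.6   0.7 -12. ]
[315.1  58.5] [20.1  9. ] [ 95.1   0.6 -12. ]
[314.8  17. ] [19.9  8.1] [105.1   0.5 -12. ]
top (array([186.5, 314.2]), array([486.9, 281.6]), array([26.1, 96. ]))
top (array([211.4, 215.8]), array([635.2, 250.3]), array([27. , 24.8]))
top (array([217.7, 138.1]), array([760.6, 243.8]), array([53.7, 14.2]))
side (array([137.2, 264.3]), array([587.8, 382.1]), array([49.7, 15.8]))
side (array([259.5, 286.6]), array([465.7, 305.4]), array([ 27.9, 115. ]))
```

View pics/side10.png

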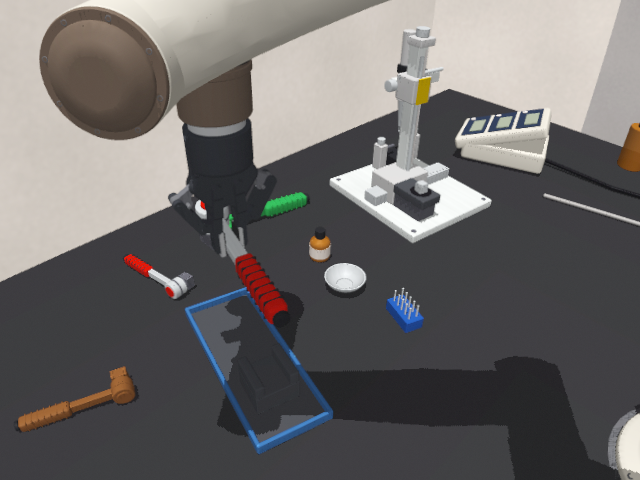

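Side view: the wrench hangs above the case, grip end slightly low. The band widths shrinking toward the end give about 0.067 rad. I'll pitch the hand to level it.

```bash
python3 -m pendant '[[0,0,0,0,1.9,0,0],[0,0,0,0,1.9,0,0],[0,0,0,0,0,0,0],[0,0,0,0,0,0,0]]' >/dev/null
python3 - <<'E'
from h import *
def rows(f,zt):
    d=dict(f);return disc(d,zt)
w=shot('wrist','w11');st=arm.read_state();p=st['position'];print(p)
C=np.array(w['xyz']);
o=disc(w,p[2]+12)
X=np.array([np.cos(np.radians(165)),np.sin(np.radians(165))])
for a in o[:-1]:
    # true width 21.9 (top width as first seen): height from apparent size; cast back to that height
    k=21.9/max(a[2]);z=C[2]-(C[2]-p[2]-12)*k
    q=onz(w,*a[0],z);print(a[0],a[2],'h rel TCP',(z-p[2]).round(1),'along',((q[:2]-p[:2])@X).round(1),'y',((q[:2]-p[:2])@[-X[1],X[0]]).round(1))
for n in('top','side'):
    for o in disc(shot(n,n+'11'),p[2]+10):print(n,o)
E
```

```text
[577.76714948 265.54547943 208.8841137 ]
[315.3 213.3] [21.4 10.1] h rel TCP 9.4 along 50.1 y -0.5
[315.4 176.9] [21.4  9.6] h rel TCP 9.4 along 61.6 y -0.5
[315.3 138.8] [21.3  9.8] h rel TCP 8.9 along 73.1 y -0.5
[315.1  99.7] [21.3  9.7] h rel TCP 8.9 along 84.5 y -0.4
[315.2  58.5] [21.3  9.6] h rel TCP 8.9 along 96.0 y -0.5
top (array([184.9, 314.3]), array([486.8, 284.7]), array([26.4, 97.7]))
top (array([213.4, 215.1]), array([637.4, 247.2]), array([27.4, 18.2]))
top (array([217.7, 138.2]), array([761.4, 244.2]), array([53.8, 14.1]))
side (array([137.2, 264.3]), array([590.3, 381.2]), array([50. , 15.9]))
side (array([258.9, 283.4]), array([470.9, 301.4]), array([ 29.2, 112.9]))
```

```bash
python3 -m pendant '[[-0.0023,0.0005,0.035,0,0,0,0],[-0.0023,0,0.035,0,0,0,0],[-0.0023,0,0.035,0,0,0,0],[-0.0017,0,0.025,0,0,0,0],[0,0,0,0,0,0,0],[0,0,0,0,0,0,0]]'
python3 tq.py
```

```text
clock: 24.15
position: [578.4, 266.8, 79.2]
ee_rot: [0.129, 0.991, 0.004, -0.032]
contact_force: [-0.2, -0.1, -4.8]
gripper_width: 16.8
grasp_force: 59.3
24.15 yaw 165.16 f [-0.1 -0.2  4.8] mz -0.11 T -0.13 [578.4 266.8  79.2]
```

```bash
python3 -m pendant '[[-0.0004,-0.0008,0.006,0,0,0,0],[-0.0004,0,0.006,0,0,0,0],[-0.0001,0,0.002,0,0,0,0],[0,0,0,0,0,0,0]]'
python3 -m pendant '[[-0.0001,0,0.002,0,0,0,0],[0,0,0,0,0,0,0]]'
python3 -m pendant '[[-0.0001,0,0.0015,0,0,0,0],[0,0,0,0,0,0,0]]'
```

```text
clock: 24.55
position: [577.6, 265.7, 64.6]
ee_rot: [0.13, 0.991, 0.004, -0.033]
contact_force: [-0.4, 0.5, -4.8]
gripper_width: 16.9
grasp_force: 59.4
clock: 24.75
position: [577.7, 265.8, 62.5]
ee_rot: [0.13, 0.991, 0.004, -0.033]
contact_force: [-0.1, -0.1, -4.2]
gripper_width: 17.2
grasp_force: 59.4
clock: 24.95
position: [577.6, 265.8, 60.9]
ee_rot: [0.13, 0.991, 0.004, -0.033]
contact_force: [-0.3, -0.2, -4.1]
gripper_width: 16.9
grasp_force: 59.4
```

```bash
python3 -m pendant '[[-0.0001,0,0.001,0,0,0,0],[0,0,0,0,0,0,0]]' | grep -E 'pos|contact'
python3 -m pendant '[[-0.0001,0,0.001,0,0,0,0],[0,0,0,0,0,0,0]]'| grep -E 'pos|contact'
```

```text
position: [577.8, 265.8, 60.4]
contact_force: [-0.5, 0.9, -2.5]
position: [577.8, 265.8, 60.3]
contact_force: [-3.3, -0.7, 4.6]
```

```bash
python3 -m pendant '[[0,0,-0.0005,0,0,0,0],[0,0,0,0,0,0,0.02],[0,0,0,0,0,0,0.03],[0,0,0,0,0,0,0.05],[0,0,0,0,0,0,0.07],[0,0,0,0,0,0,0.07],[0.002,0,-0.03,0,0,0,0.07],[0.002,0,-0.03,0,0,0,0.07],[0.003,0,-0.045,0,0,0,0.07],[0.003,0,-0.045,0,-3.8,0,0.07],[0,0,0,0,0,0,0.07],[0,0,0,0,0,0,0.07]]'
python3 - <<'E'
from h import *
w=shot('wrist','w12')
for o in disc(w,69.5):print(o)
for n in('top','side'):
    for o in disc(shot(n,n+'12'),70):print(n,o)
im=cv2.imread('pics/side12.png')[220:480,150:400];cv2.imwrite('pics/c12.png',cv2.resize(im,None,fx=2.2,fy=2.2))
E
```

```text
clock: 26.55
position: [577.6, 266.2, 211.6]
ee_rot: [0.129, 0.992, 0.001, 0.001]
contact_force: [-0.6, -0.8, -0.5]
gripper_width: 70.0
grasp_force: 0.0
(array([389.5, 423.8]), array([768.3, 289.1]), array([18.4, 18.9]))
(array([314.9, 307.5]), array([636.7, 250.9]), array([26.5, 27.9]))
(array([314.3, 168.2]), array([530.1, 279. ]), array([22.7, 10.6]))
(array([314.1, 151. ]), array([518.3, 282.1]), array([22.6,  9.6]))
(array([314. , 133.5]), array([506.9, 285.2]), array([22.3, 10. ]))
(array([314.4, 116. ]), array([495.8, 288.5]), array([22.7, 10.5]))
(array([314.5,  97.9]), array([484.2, 291.6]), array([22.4, 10.8]))
(array([314.,  79.]), array([472.9, 294.3]), array([22.8, 10. ]))
(array([314. ,  59.9]), array([461.3, 297.4]), array([22.5, 10.3]))
(array([314.1,  38.8]), array([449.1, 300.6]), array([22.2, 12.5]))
top (array([205.5, 317.6]), array([486.9, 285.8]), array([25.6, 97.7]))
top (array([227.4, 235.6]), array([635.5, 251.4]), array([25.9, 24.4]))
top (array([217.6, 138.1]), array([824.7, 273.8]), array([64.9, 17. ]))
side (array([265.4, 367.4]), array([476.2, 297.5]), array([ 27.8, 107.1]))
side (array([221.3, 289.1]), array([635.5, 248.8]), array([25.7, 27.9]))
side (array([137.2, 264.3]), array([775.7, 311.6]), array([70.6, 22.4]))
```

View pics/c12.png

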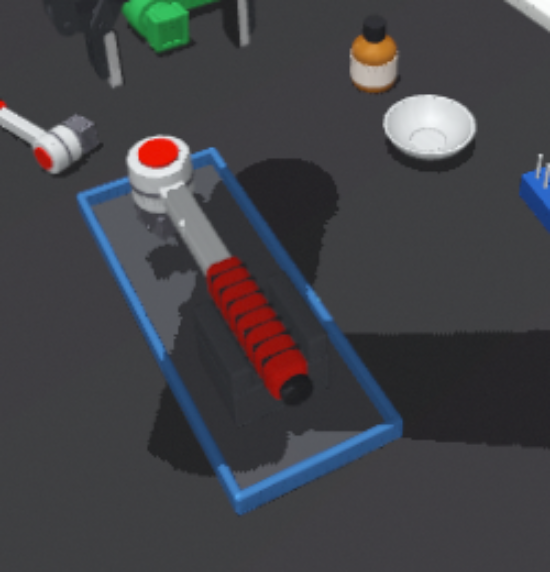

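The crop shows the wrench back in its case, flat in the cradle. Its disc is within 2 mm of where it started, and the vial, dish and bur block weren't touched. Handing in.

```bash
python3 -c "
from bench import arm
print(arm.job_done())"
```

```text
the job is handed in; nothing more can be done
None
```

I handed the job in at about 27 s: the screw is tight after what the torque readings show as a single click, and the wrench lies back in its case within 2 mm of where it started; I inferred the clutch slip from those readings, and no verdict came back.

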